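Set a sample board up for inspection

ROBOT

A 6-joint arm with a two-finger parallel gripper is mounted at the origin on a cart in front of the work surface, level with it; the furniture and walls round the work are solid. World frame = base frame: x ahead of the robot, y to its left, z up, the work surface at z = 0. Lengths are in mm, angles in rad, forces in N, time in s.
With the tool pointing down it reaches from about 350 to 975 mm from the base axis. Payload 17.4 kg.
Tool frame: the origin (TCP) lies midway between the tips of the shut fingers; the grasp point (between the pads) lies 19 mm behind it (ctrl.grip_point_offset is the distance from the TCP to the grasp point, in mm); z points along the fingers, y is the line along which they close (so a half turn about z gives the same grasp; the last joint's range is limited). The gripper opens to 85 mm and grips with 20 to 120 N. Pads are 22 mm wide; open, the fingers measure 114 mm over their backs; the gripper's body (76 mm by 85 mm) begins 54 mm behind the grasp point. The pads swing forward as they close: fully open they stand 13 mm farther back than shut.
Start: joints at [-1.255, 0.116, 1.442, -0, 1.584, -0.038], TCP at [233.855, -633.202, 231.303] pointing down, gripper open.
Joint ranges: [-2.83, 2.83], [-0.83, 2.19], [0.07, 2.5], [-1.14, 4.28], [0.01, 3], [-2.97, 2.97]. Speed limits (rad/s): [1.89, 1.89, 2.22, 3.14, 3.14, 3.14].

INTERFACE

Orientations are given as a rotation vector (axis times angle).
In Python, from rig import ctrl, optics gives the robot as it stands. The module is installed in compiled form; this text tells all that it offers.
- The arm moves only by the shell command python3 -m handwheel 'ROWS' [OPENING] [FORCE]. ROWS is JSON, a list of rows, each a list of 6 numbers: the shift along the tool's x, y, z in cm, then the turn, a rotation vector about the tool's x, y, z in degrees. In form: [[dx, dy, dz, rx, ry, rz], ...]. A call has 1 to 10 rows; each row is the pose to reach, as a shift and turn from the pose commanded when the call began, along the tool's axes at that moment; what a row does not reach only later rows make up. A row lasts 1/10 s, in which the tool goes at most 50 mm and 8.59 degrees, less where a joint would pass 70% of its speed; a pose out of reach is approached as far as the arm can. A call with a gripper value outside its range is refused whole. OPENING is the opening in per cent of the stroke, from 0 (shut) to 100 (fully open), set as the call begins (- or left out, the last holds). The fingers move at their own pace and stop on an object; FORCE is the grip in N (left out, the last holds). Time passes only in rows, so rows that repeat a pose let the fingers close. It gives the time, the measured TCP pose, the force, the opening and the grip force at its end, in the units of the state.
- ctrl.get_obs(): the state, without advancing time (a new reading comes with each control period).
- optics.get_image(name): name is "scene" or "side" or "wrist"; returns a dict with "color" (400x640x3 uint8, blue, green, red), "mtx" (3x3 intrinsics, pixels), "extrinsics" (4x4, takes a point from world to camera coordinates); the wrist camera has in their place "tool_from_camera" (4x4, takes a point from camera to tool coordinates, whose origin is the TCP and whose axes are the flange's). Camera axes: x right, y down, z forward; pixel columns grow to the right and rows downward; lengths in mm; the calibration is good to about 2 mm. A picture is of the moment at which its call begins: read the wrist's pose just before it. There is no depth.
- ctrl.finish_job(): hands the job in; it is judged then, once.
The state is a dict: "t": time; "joint_pos": joint angles; "qvel": joint speeds; "effort": joint torques, N m; "position": TCP position; "orientation": TCP orientation; "wrist_force": force on the tool from outside, world axes, zero at the start; "moment": the same for the moment, N m; "finger_gap": finger opening in mm; "gripper_force": force on a finger pad.
Only numpy, scipy, OpenCV 4.12 (cv2) and the standard library are available. Lean on these libraries where they do the work, as an engineer would, in place of code of your own. Each camera call takes 0.05 s, during which the arm holds its last target. There are 200 camera calls.

TASK

Slide the blue sample board up out of the slotted rack and stand it on the inspection easel, lower edge down behind the front lip and leaning flat against the backrest; set it down, do not let it drop. Then push the orange side stop along until the board is held snugly between it and the fixed stop at the other end. Leave the red and green boards standing in the rack.

Things in the scene. Friction and masses are not known exactly. Their poses are not given: they have to be found in the camera images.
- blue_board: Blue painted sample board, 110 mm wide, 120 mm tall, 10 mm thick, about 0.11 kg, a small black hole mark in an upper corner. Origin: middle of its lower edge face as it stands; x = along the width, y = through the thickness, z = to the top edge. Stands in one of the rack's three slots (varies). This is the board to move; it may go on the easel either face forward.
- red_board: Red painted sample board, 110 mm wide, 120 mm tall, 10 mm thick, about 0.11 kg, a small black hole mark in an upper corner. Origin: middle of its lower edge face as it stands; x = along the width, y = through the thickness, z = to the top edge. Stands in one of the rack's three slots (varies). Stays in the rack.
- green_board: Green painted sample board, 110 mm wide, 120 mm tall, 10 mm thick, about 0.11 kg, a small black hole mark in an upper corner. Origin: middle of its lower edge face as it stands; x = along the width, y = through the thickness, z = to the top edge. Stands in one of the rack's three slots (varies). Stays in the rack.
- rack: Plywood rack with three slots, fixed, 136 mm (x) by 161 mm (y) by 55 mm high. Origin: centre of its underside; slots side by side along its y at -62, 0 and +62 mm, 13 mm wide; the boards' width lies along its x. Slot floor 8 mm above the bench, so standing boards rise 73 mm above the rack (top edge 128 mm above the bench), free to grip at the middle of the top edge.
- easel: Plywood inspection easel, fixed to the bench, 110 mm (x) by 226 mm (y, -68 to +158). Origin: underside, below the seat; -x is its front, y runs along the ledge, z up. Ledge and backrest are reclined 0.262 rad (15 degrees), the backrest's top going to +x. Backrest: two slats 22 mm wide at y = -30 and +30 mm, 60 mm tall up the slope. Fixed stop at the -y end: inner face at y = -55 mm, 30 mm high.
- seat (a point): Point on the easel's ledge (easel origin + [0, 0, 40] mm): where the middle of the board's lower edge face belongs when the board leans flat on the backrest and touches the fixed stop. Measured along the reclined ledge the backrest's face is 5 mm behind this point and the 8 mm high front lip's inner face 12 mm in front of it (gap 17 mm for a 10 mm board).
- side_stop (a joint): Slide of the orange side stop along the ledge, in m; 0 = open (away from the fixed stop), grows as it moves toward the fixed stop (easel -y), limit 0.045, starts 0 to 0.010. Its face toward the board is at easel y = 0.090 - value, so it reads 0.035 when the board is snug against the fixed stop. About 1.5 N of friction; it stays where left.
- stop_post (a point): Centre of the top of the orange side stop's upright push post (16 mm in x, 14 mm in y, 50 mm tall above the ledge, reclined like the easel). It lies 50 mm behind (easel +y of) the stop's face; its top is about 90 mm above the bench at the start. Push it toward easel -y or pinch it from above.
- orange_tote: Fixed obstacle behind the work: a yellow-orange crate with a grey tray and a bowl, tin and block on top. It never moves. In world coordinates it fills x from 0.53 m to the back and y from -0.30 to 0.11 m; tray rim 0.225 m high, things on it up to about 0.31 m. Carry the board round its front or well above it. Origin: its underside, about 0.16 m behind its front.
Mind the look-alikes: they are no part of the job. Of the things that look like the green_board, the larger one is meant. There is more than one size of the blue_board; the job needs the larger.

How it is judged (in metres and radians):
On the way, in this order (a step that is already met when the one before it is completed fails the run):
1. the blue board is lifted clear of the rack's slots (z of blue_board in the frame of rack above 0.06 m), for 0.1 s.
2. the blue board stands on the easel's ledge behind the lip, leaning against the backrest, let go (z of blue_board in the frame of easel between 0.035 and 0.046 m and x of blue_board in the frame of easel between -0.008 and 0.006 m and angle between blue_board's own z axis and vertical between 0.2 and 0.345 rad and angle between the x axis of blue_board and the y axis of easel, either way round below 0.08 rad and contact force between the fingers and blue_board below 0.1 N), for 0.2 s.
At the end, for the whole second after the job is handed in: Blue board at rest on the ledge behind the lip (lower edge within about 6 mm of its seat), leaning 0.2 to 0.345 rad, in line within 0.08 rad, within 4 mm of the fixed stop; side stop at 0.0315 or more and at rest; red and green boards upright in their slots, moved under 12 mm (z of blue_board in the frame of easel between 0.035 and 0.046 m and x of blue_board in the frame of easel between -0.008 and 0.006 m and angle between blue_board's own z axis and vertical between 0.2 and 0.345 rad and angle between the x axis of blue_board and the y axis of easel, either way round below 0.08 rad and y of blue_board in the frame of easel between -0.004 and 0.004 m and value of joint side_stop above 0.0315 m and linear speed of blue_board below 0.02 m/s and velocity of joint side_stop below 0.01 m/s and distance of each of red_board, green_board from where it was at the start of the episode below 0.012 m and angle between each of red_board, green_board's own z axis and vertical below 0.15 rad); the robot touches nothing.
It fails at once if the blue board is dropped or thrown (faster than 0.5 m/s while not held) (linear speed of blue_board above 0.5 m/s and contact force between the fingers and blue_board below 0.1 N).
It also fails if it takes over 45 s, if anything falls off the work surface, if the arm or the gripper's body presses on something with over 40 N, if the wrist force passes 120 N, or if a joint passes its speed limit or range.

## Working session

There is one attempt and no reset: what is moved stays moved. The work goes in short steps, Python scripts to look and compute and a shell command to move; the robot and the scene stay as the last step left them, time stands still between calls to the robot, and variables do not carry over. Pictures are saved under pics/ and viewed, at most 10 in all, crops included, and the job is handed in when it is done.

```bash
mkdir -p pics; cat > h.py <<'E'
import numpy as np, cv2
from rig import ctrl, optics
from scipy.spatial.transform import Rotation as R
def cam(n):
    o=ctrl.get_obs(); d=optics.get_image(n); K=np.array(d["mtx"])
    if n=="wrist":
        T=np.eye(4);T[:3,:3]=R.from_rotvec(o["orientation"]).as_matrix();T[:3,3]=o["position"]
        W=T@np.array(d["tool_from_camera"])
    else: W=np.linalg.inv(np.array(d["extrinsics"]))
    return d["color"],K,W
def ray(K,W,u,v):
    r=W[:3,:3]@np.linalg.solve(K,[u,v,1.]); return W[:3,3],r/np.linalg.norm(r)
def plane(K,W,u,v,z):
    c,r=ray(K,W,u,v); return c+r*(z-c[2])/r[2]
def proj(K,W,p):
    q=K@(np.linalg.inv(W)@np.append(p,1))[:3]; return q[:2]/q[2]
def two(a,b):
    (c1,r1),(c2,r2)=a,b
    t=np.linalg.lstsq(np.c_[r1,-r2],c2-c1,rcond=None)[0]
    p,q=c1+r1*t[0],c2+r2*t[1]; return (p+q)/2,np.linalg.norm(p-q)
E
python3 - <<'E'
from h import *
for n in ("scene","side"):
    im,K,W=cam(n); cv2.imwrite(f"pics/{n}0.png",im); np.savez(n+"0.npz",im=im,K=K,W=W)
    print(n,K.round(1).tolist(),W.round(3).tolist())
o=ctrl.get_obs();print(o["position"],o["orientation"],o["finger_gap"],ctrl.grip_point_offset)
E
```

```text
scene [[448.0, 0.0, 318.7], [0.0, 448.0, 199.6], [0.0, 0.0, 1.0]] [[0.995, -0.07, 0.077, 467.911], [-0.102, -0.782, 0.615, -791.524], [0.017, -0.619, -0.785, 1082.743], [0.0, 0.0, 0.0, 1.0]]
side [[476.5, 0.0, 324.2], [0.0, 476.5, 204.1], [0.0, 0.0, 1.0]] [[-0.221, -0.858, 0.464, -41.698], [-0.975, 0.192, -0.108, 146.472], [0.004, -0.476, -0.879, 1183.044], [0.0, 0.0, 0.0, 1.0]]
[ 233.79883951 -633.03995463  230.64498057] [-3.09156061e+00 -5.52664528e-01  2.14146786e-04] 85.37803300059625 18.700000000000003
```

View pics/scene0.png

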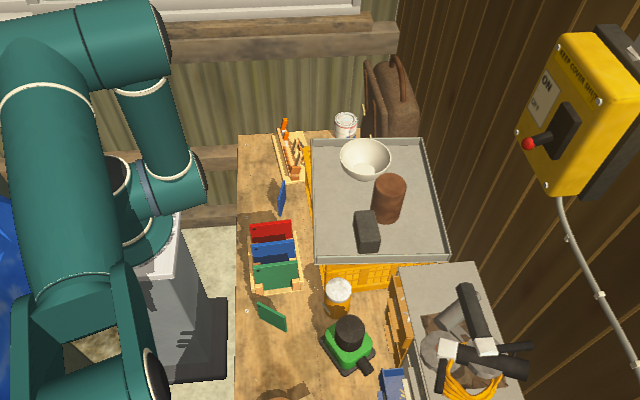

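View pics/side0.png

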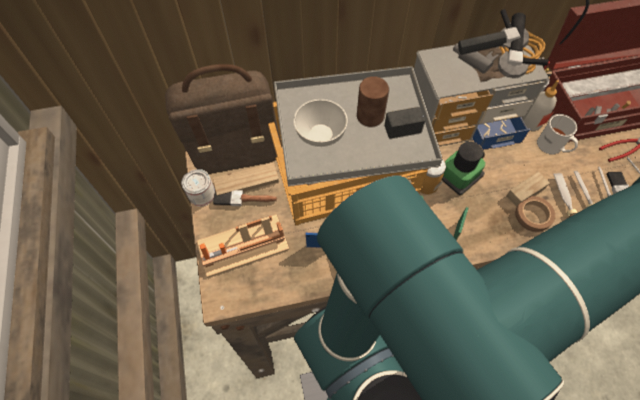

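Scene view: the rack is near (273,260), with red (271,232), blue (275,250) and green (275,276). The easel is near (288,155). In the side view the arm hides the rack and the easel is near (243,245).
What could be taken for the blue board: the board in the rack (275,250), the smaller free-standing blue board (282,198) and the blue bin (392,385). For the green board: the one in the rack (275,276), the small one (271,316) and the green bottle (348,350). I choose the blue board in the rack because it is the larger. I'll check it in a crop.

```bash
python3 - <<'E'
from h import *
d=np.load("scene0.npz");s=np.load("side0.npz")
a=cv2.resize(d["im"][110:340,235:335],None,fx=2.6,fy=2.6,interpolation=cv2.INTER_CUBIC)
b=cv2.resize(s["im"][200:290,190:330],None,fx=3.6,fy=3.6,interpolation=cv2.INTER_CUBIC)
c=np.zeros((598,800,3),np.uint8);c[:a.shape[0],:260]=a[:598];c[:b.shape[0],270:270+b.shape[1]]=b
cv2.imwrite("pics/crop0.png",c)
K,W=d["K"],d["W"]
for n,u,v,z in [("blue",275,242,128),("small",282,182,80),("easel",288,155,40),("rack",273,285,55)]: print(n,plane(K,W,u,v,z).round())
hsv=cv2.cvtColor(d["im"],cv2.COLOR_BGR2HSV)
for n,lo,hi in [("blue",100,125),("green",45,85),("red",174,180)]:
    m=cv2.inRange(hsv,(lo,110,40),(hi,255,255)); m[:, :240]=0;m[:,305:]=0
    for k in cv2.findContours(m,0,2)[0]:
        if cv2.contourArea(k)>60: print(n,cv2.contourArea(k),cv2.approxPolyDP(k,2.5,True)[:,0].tolist())
E
```

```text
blue [ 437. -169.  128.]
small [465.  69.  80.]
easel [490. 216.  40.]
rack [ 424. -251.   55.]
blue 549.5 [[293, 239], [251, 244], [254, 259], [285, 252], [288, 257], [294, 256]]
blue 126.0 [[284, 181], [278, 197], [279, 215], [285, 198]]
green 573.0 [[296, 260], [253, 266], [256, 282], [263, 282], [264, 289], [289, 286], [289, 283], [282, 286], [283, 282], [279, 284], [276, 281], [280, 279], [276, 275], [279, 272], [276, 267], [282, 264], [284, 268], [287, 263], [295, 262], [297, 276], [290, 280], [297, 277]]
```

View pics/crop0.png

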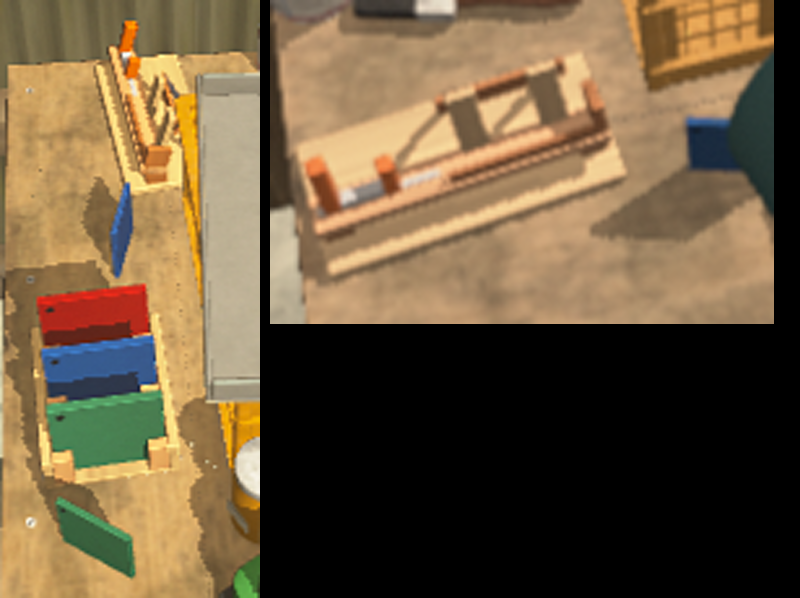

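The crop confirms it: the large blue board is in the middle slot, with its black hole mark at the upper left, and the free-standing blue and green boards are smaller. The easel's fixed stop is at the end nearer the rack, and the orange stop and post are at the far end.

```bash
python3 - <<'E'
from h import *
d=np.load("scene0.npz");s=np.load("side0.npz")
K,W=d["K"],d["W"]
p=plane(K,W,251,244,128);q=plane(K,W,293,239,128);print(p,q,np.linalg.norm(p-q),np.degrees(np.arctan2(*(q-p)[1::-1])))
f=lambda X,Y:(190+(X-270)/3.6,200+Y/3.6)
K,W=s["K"],s["W"]
c=[plane(K,W,*f(*x),10)[:2].round() for x in [(625,178),(330,275),(298,150),(585,55)]];print(c)
o=ctrl.get_obs();print(R.from_rotvec(o["orientation"]).as_matrix().round(3))
E
```

```text
[ 377.14984313 -169.75395486  128.        ] [ 483.06183747 -164.42156513  128.        ] 106.0461452636918 2.882257735953754
[array([464., 125.]), array([436., 345.]), array([539., 358.]), array([571., 136.])]
[[ 0.938  0.346 -0.   ]
 [ 0.346 -0.938  0.001]
 [ 0.    -0.001 -1.   ]]
```

```bash
python3 -m handwheel '[[3,-3,-1.5,0,0,1.5],[6,-6.5,-3,0,0,3],[9.5,-10,-4.5,0,0,5],[13,-13.5,-6,0,0,7],[16.5,-17.5,-7.5,0,0,9],[20,-21.5,-8.5,0,0,11],[23.5,-25,-9.5,0,0,13],[27,-29,-10,0,0,15],[30,-32.5,-10,0,0,17],[32.5,-34.5,-10,0,0,17]]' 55
python3 -m handwheel '[[1,-1.5,0,0,0,0],[1,-1.5,0,0,0,0],[1,-1.5,0,0,0,0]]'
python3 - <<'E'
from h import *
for n in ("wrist","side"):
    im,K,W=cam(n); cv2.imwrite(f"pics/{n}1.png",im); np.savez(n+"1.npz",im=im,K=K,W=W)
o=ctrl.get_obs();print(o["position"],R.from_rotvec(o["orientation"]).as_matrix().round(3),o["joint_pos"])
a=np.load("wrist1.npz")["im"];b=np.load("side1.npz")["im"]
hs=cv2.cvtColor(a,cv2.COLOR_BGR2HSV)
m=cv2.inRange(hs,(100,110,40),(125,255,255))
for k in cv2.findContours(m,0,2)[0]:
    if cv2.contourArea(k)>300: print(cv2.contourArea(k),cv2.approxPolyDP(k,3,True)[:,0].tolist())
E
```

```text
t: 1.1
position: [419.3, -194.7, 331.8]
orientation: [3.14, 0.088, 0.002]
wrist_force: [0.7, -1.1, 0.6]
finger_gap: 46.8
gripper_force: 0.0
t: 1.4
position: [428.3, -181.4, 331.1]
orientation: [3.14, 0.091, -0.001]
wrist_force: [-1.0, -0.0, -0.5]
finger_gap: 47.3
gripper_force: 0.0
[ 427.98076415 -182.10099753  331.15339575] [[ 0.998  0.056 -0.   ]
 [ 0.056 -0.998 -0.   ]
 [-0.     0.    -1.   ]] [-4.57020562e-01 -3.53073452e-01  1.71031869e+00 -1.92097848e-04
  1.78465712e+00  1.05751283e+00]
643.5 [[308, 122], [306, 210], [312, 211], [313, 123]]
824.5 [[128, 123], [181, 143], [203, 136], [161, 120]]
304.5 [[557, 5], [575, 9], [582, 4], [626, 7], [639, 13], [639, 7], [599, 5], [604, 0], [568, 0]]
```

View pics/wrist1.png

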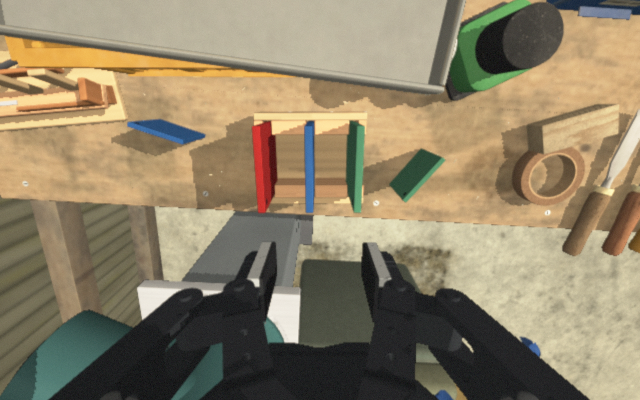

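The wrist view shows the blue board almost edge-on in the middle slot, from (310,122) to (309,210). Red is at (265,165) and green at (356,165).

```bash
python3 - <<'E'
from h import *
w=np.load("wrist1.npz");K,W=w["K"],w["W"];print(W[:3,3])
hs=cv2.cvtColor(w["im"],cv2.COLOR_BGR2HSV)
m=cv2.inRange(hs,(100,110,40),(125,255,255));m[:, :290]=0;m[:,330:]=0
for v in (124,140,165,190,208):
    u=np.where(m[v])[0];print(v,u.min(),u.max()+1,plane(K,W,u.min(),v,128).round(1)[:2],plane(K,W,u.max()+1,v,128).round(1)[:2])
vs=np.where(m.any(1))[0];print(vs.min(),vs.max(),plane(K,W,310,vs.min(),128),plane(K,W,309,vs.max()+1,128))
s=np.load("side1.npz");hs=cv2.cvtColor(s["im"],cv2.COLOR_BGR2HSV)
for lo,hi in [(100,125)]:
    m=cv2.inRange(hs,(lo,110,40),(hi,255,255)); 
    for k in cv2.findContours(m,0,2)[0]:
        if cv2.contourArea(k)>150: print(cv2.contourArea(k),cv2.approxPolyDP(k,2.5,True)[:,0].tolist())
a=s["im"][195:290,190:330];cv2.imwrite("pics/easel1.png",cv2.resize(a,None,fx=5.5,fy=5.5,interpolation=cv2.INTER_CUBIC))
E
```

```text
[ 507.17127306 -177.35490785  472.65992894]
124 307 314 [ 484.6 -165.1] [ 485.1 -173.3]
140 305 314 [ 466.  -163.5] [ 466.6 -174.2]
165 306 314 [ 435.9 -166.1] [ 436.5 -175.8]
190 306 314 [ 404.1 -167.4] [ 404.6 -177.5]
208 306 313 [ 380.  -168.5] [ 380.5 -177.5]
122 211 [ 487.07996714 -168.49068711  128.        ] [ 374.7016446  -172.60199913  128.        ]
306.0 [[306, 233], [307, 245], [332, 246], [333, 234]]
```

View pics/easel1.png

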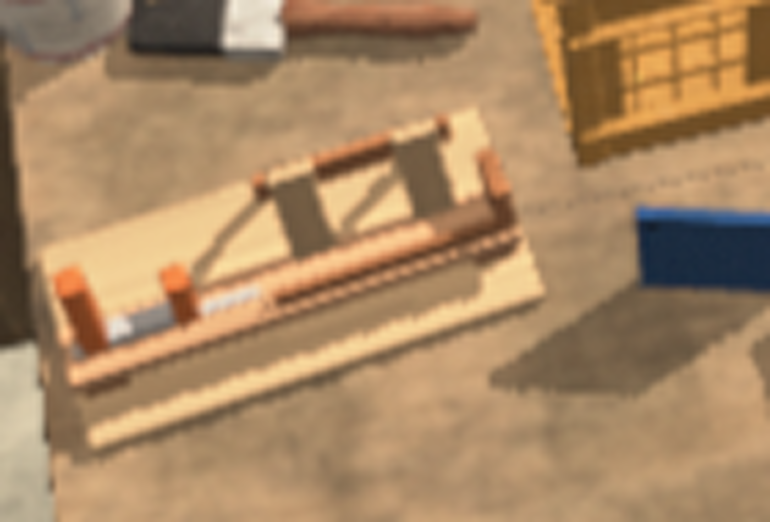

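The board's top centre is about (431,-171) with a yaw of about 2.5°. I'll go down and grip.

```bash
python3 -m handwheel '[[0.4,-1.1,3,0,0,0.7],[0.4,-1.1,7,0,0,0.7],[0.4,-1.1,11,0,0,0.7],[0.4,-1.1,15,0,0,0.7],[0.4,-1.1,18,0,0,0.7],[0.4,-1.1,20.5,0,0,0.7],[0.4,-1.1,22.5,0,0,0.7],[0.4,-1.1,24,0,0,0.7],[0.4,-1.1,24,0,0,0.7]]'
python3 -m handwheel '[[0,0,0,0,0,0],[0,0,0,0,0,0],[0,0,0,0,0,0],[0,0,0,0,0,0],[0,0,0,0,0,0],[0,0,0,0,0,0]]' 0 50
```

```text
t: 2.4
position: [430.7, -170.5, 89.5]
orientation: [-3.14, -0.069, 0.004]
wrist_force: [-0.1, 0.4, -0.2]
finger_gap: 47.1
gripper_force: 0.0
t: 3.0
position: [432.2, -170.1, 92.5]
orientation: [-3.141, -0.071, -0.002]
wrist_force: [-1.7, 3.4, 6.4]
finger_gap: 9.7
gripper_force: 48.9
```

```bash
python3 -m handwheel '[[0,0,-1,0,0,0],[0,0,-2.5,0,0,0],[0,0,-4.5,0,0,0],[0,0,-7,0,0,0],[0,0,-10,0,0,0],[0,0,-13,0,0,0],[0,0,-16,0,0,0],[0,0,-18.5,0,0,0],[0,0,-20,0,0,0],[0,0,-20,0,0,0]]'
python3 -m handwheel '[[0.1,-2,0,0,0,0],[0.3,-6,0,0,0,0],[0.4,-10,0,0,0,0],[0.6,-14,0,0,0,0],[0.8,-18,0,0,0,0],[1,-22,0,0,0,0],[1.2,-26,0,0,0,0],[1.4,-30,0,0,0,0],[1.5,-34,0,0,0,0],[1.6,-36,0,0,0,0]]'
python3 -m handwheel '[[0,0,0,0,0,0],[0,0,0,0,0,0]]'
python3 - <<'E'
from h import *
im,K,W=cam("wrist"); cv2.imwrite("pics/wrist2.png",im); np.savez("wrist2.npz",im=im,K=K,W=W)
o=ctrl.get_obs();print(o["position"],o["orientation"],o["joint_pos"].round(2) if hasattr(o["joint_pos"],"round") else o["joint_pos"])
E
```

```text
t: 4.0
position: [432.0, -170.5, 293.9]
orientation: [3.139, 0.07, 0.005]
wrist_force: [0.1, 0.5, -2.1]
finger_gap: 9.6
gripper_force: 49.0
t: 5.0
position: [430.8, 192.6, 289.9]
orientation: [3.14, 0.074, -0.003]
wrist_force: [-0.7, -1.0, -0.9]
finger_gap: 9.5
gripper_force: 49.1
t: 5.2
position: [431.2, 190.1, 290.2]
orientation: [3.14, 0.072, -0.002]
wrist_force: [0.4, -1.1, -0.9]
finger_gap: 9.4
gripper_force: 49.1
[431.37578356 189.67512185 290.52510494] [ 3.14017470e+00  7.05278093e-02 -1.53911357e-03] [ 0.36 -0.34  1.77 -0.    1.72  1.89]
```

View pics/wrist2.png

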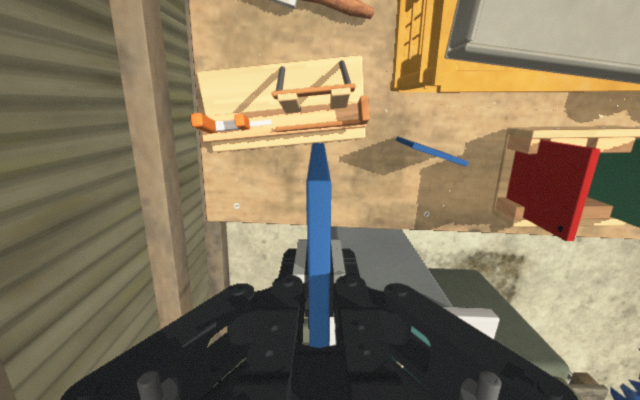

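```bash
python3 - <<'E'
from h import *
im=np.load("wrist2.npz")["im"][48:158,188:378]
a=cv2.resize(im,None,fx=4.2,fy=4.2,interpolation=cv2.INTER_CUBIC);cv2.imwrite("pics/easel2.png",a);print(a.shape)
E
```

```text
(462, 798, 3)
```

View pics/easel2.png

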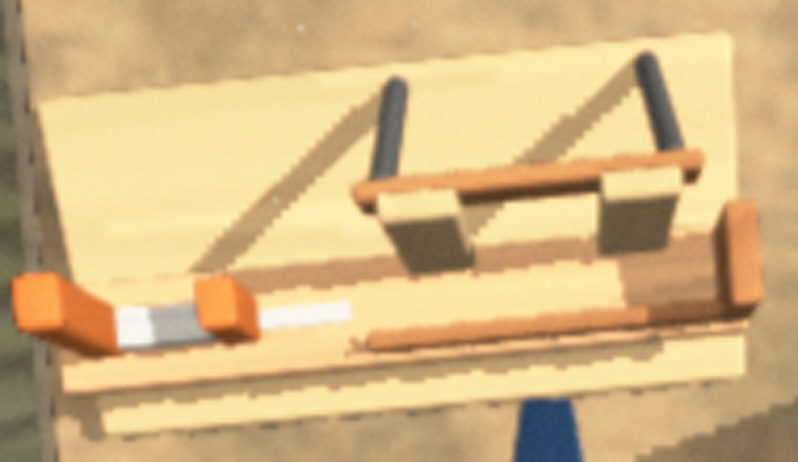

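The crop shows the slats' top front edges at about (385–462,217) and (600–672,198) and their feet at (441,266) and (634,251). The lip runs from (370,335) to (720,303), the fixed stop is at (740,255), and the orange post top is at (48,285). I'll fit the easel pose from points of known height.

```bash
python3 - <<'E'
from h import *
w=np.load("wrist2.npz");K,W=w["K"],w["W"]
P=lambda X,Y,z:plane(K,W,188+X/4.2,48+Y/4.2,z)[:2]
pts=[(385,221,96.7,20.4,41),(462,214,96.7,20.4,19),(600,202,96.7,20.4,-19),(672,197,96.7,20.4,-41),
(412,271,38.7,4.8,41),(470,263,38.7,4.8,19),(602,256,38.7,4.8,-19),(666,249,38.7,4.8,-41)]
A=np.array([P(x,y,z) for x,y,z,_,_ in pts]);B=np.array([p[3:] for p in pts])
a,b=A.mean(0),B.mean(0);H=(B-b).T@(A-a);th=np.arctan2(H[0,1]-H[1,0],H[0,0]+H[1,1])
M=np.array([[np.cos(th),-np.sin(th)],[np.sin(th),np.cos(th)]]);o=a-M@b
print("easel",o,np.degrees(th));print((A-(B@M.T+o)).round(1))
E=lambda X,Y,z:(M.T@(P(X,Y,z)-o)).round(1)
print("lip (x -9.5)",E(370,335,50.8),E(720,303,50.8))
print("stop inner y -55 top front", E(735,300,72),"bottom",E(720,300,50))
print("base",[E(*q,10) for q in [(38,103),(728,33),(745,375),(103,432)]])
print("post top",E(48,285,90), "post top centre world",P(37,288,90))
E
```

```text
easel [497.40595216 195.646403  ] 7.15276127176295
[[-0.5 -2.5]
 [-0.6 -1. ]
 [-0.7  0.5]
 [-1.3  3.5]
 [ 0.8 -1.6]
 [ 1.2  2.1]
 [ 0.5 -1.4]
 [ 0.7  0.5]]
lip (x -9.5) [-12.3  53.1] [-11.3 -55.2]
stop inner y -55 top front [ -9.5 -56.7] bottom [-10.5 -55.3]
base [array([ 66.2, 156.9]), array([ 69. , -66.1]), array([-38.6, -68.4]), array([-40.4, 156.7])]
post top [ 10.5 133.4] post top centre world [490.32839116 332.39472421]
```

```bash
python3 -m handwheel '[[0,0,0,0,0,-8],[0,0,0,0,0,-16],[0,0,0,0,0,-24],[0,0,0,0,0,-32],[0,0,0,0,0,-40],[0,0,0,0,0,-48],[0,0,0,0,0,-56],[0,0,0,0,0,-64],[0,0,0,0,0,-72],[0,0,0,0,0,-80]]'
python3 -m handwheel '[[0,0,0,0,0,0],[0,0,0,0,0,0]]'
cat >> h.py <<'E'
O=np.array([497.0,195.6,0]);TH=np.radians(7.15);RE=R.from_euler('z',TH).as_matrix();t=np.radians(15)
def goal(dl,y,dn,L=83.5):  # along ledge, y, above ledge -> delta in tool axes cm/deg
    u=np.array([np.cos(t),0,-np.sin(t)]);n=np.array([np.sin(t),0,np.cos(t)])
    p=O+RE@(np.array([0,y,40])+dl*u+(L+dn)*n)
    G=RE@np.c_[[0,1,0],u,-n]
    o=ctrl.get_obs();T=R.from_rotvec(o["orientation"]).as_matrix()
    print("goal",p.round(1),"shift cm",(T.T@(p-np.array(o["position"]))/10).round(2),"turn",np.degrees(R.from_matrix(T.T@G).as_rotvec()).round(2))
def where(L=83.5):
    o=ctrl.get_obs();T=R.from_rotvec(o["orientation"]).as_matrix();b=np.array(o["position"])+T[:,2]*L
    print("board bottom easel",(RE.T@(b-O)).round(1),"tilt",np.degrees(np.arccos(-T[2,2])).round(2),"F",np.round(o["wrist_force"],1),"t",o["t"])
E
python3 -c "
from h import *
where();goal(-3,5,60)"
```

```text
t: 6.25
position: [431.6, 189.0, 291.1]
orientation: [2.356, 2.078, -0.0]
wrist_force: [-0.2, -0.4, -0.8]
finger_gap: 9.7
gripper_force: 49.0
t: 6.45
position: [431.6, 189.4, 291.2]
orientation: [2.366, 2.066, -0.0]
wrist_force: [0.1, -0.6, -1.6]
finger_gap: 9.2
gripper_force: 49.0
board bottom easel [-65.6   2.  207.7] tilt 0.01 F [ 0.1 -0.6 -1.6] t 6.45
goal [530.4 204.8 179.4] shift cm [ 2.86  9.58 11.18] turn [ 14.92  -1.94 -14.8 ]
```

```bash
python3 -m handwheel '[[0.5,1.5,0,3,-0.4,-3],[1,3.5,0.5,6,-0.8,-6],[1.5,5.5,2,9,-1.2,-9],[2,7.5,4,12,-1.6,-12],[2.5,9,6.5,15,-1.9,-14.8],[2.9,9.6,9,15,-1.9,-14.8],[2.9,9.6,11.2,15,-1.9,-14.8],[2.9,9.6,11.2,15,-1.9,-14.8],[2.9,9.6,11.2,15,-1.9,-14.8]]'
python3 - <<'E'
from h import *
where();goal(-3,5,10)
for n in ("side","scene"):
    im,K,W=cam(n); np.savez(n+"3.npz",im=im,K=K,W=W)
    c=[proj(K,W,O+RE@np.array(q)) for q in [(0,55,40),(0,-55,40),(0,0,40)]];print(n,np.round(c,1).tolist())
    if n=="side": cv2.imwrite("pics/side3.png",cv2.resize(im[140:290,180:340],None,fx=4,fy=4,interpolation=cv2.INTER_CUBIC))
E
```

```text
t: 7.35
position: [530.5, 206.2, 179.9]
orientation: [-1.951, -2.217, 0.293]
wrist_force: [-0.0, -0.1, -0.8]
finger_gap: 9.5
gripper_force: 49.2
board bottom easel [12.8  6.3 99.3] tilt 15.08 F [-0.  -0.1 -0.8] t 7.35
goal [517.5 203.2 131.1] shift cm [-0.14 -0.01  5.06] turn [-0.08  0.02  0.16]
side [[238.7, 245.5], [279.1, 232.5], [259.0, 239.0]]
scene [[287.4, 147.4], [293.9, 172.0], [290.6, 159.4]]
```

View pics/side3.png

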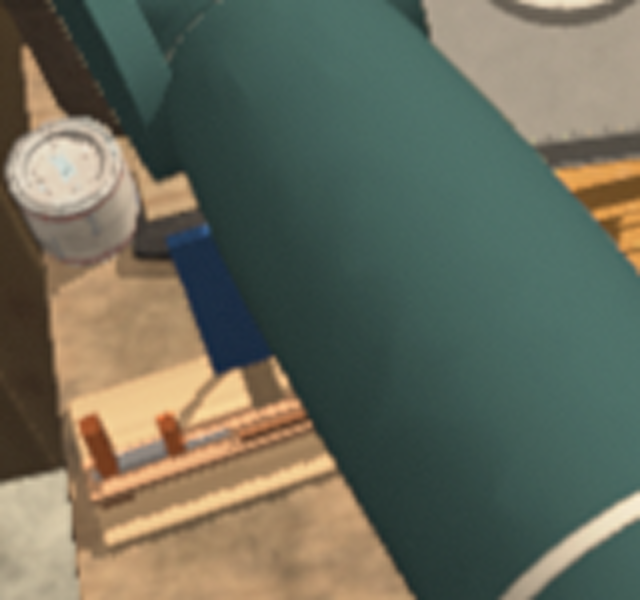

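The side view shows the tilted board above the easel, with its lower left corner at (234,233), level with the slats and clear of the side stop. I'll lower it.

```bash
python3 -m handwheel '[[-0.1,0,1,0,0,0.1],[-0.1,0,2,0,0,0.1],[-0.1,0,3,0,0,0.1],[-0.1,0,4,0,0,0.1],[-0.1,0,4.7,0,0,0.1],[-0.1,0,5.2,0,0,0.1],[-0.1,0,5.2,0,0,0.1]]'
python3 - <<'E'
from h import *
where();goal(-3,5,0)
s=np.load("side3.npz");print(proj(s["K"],s["W"],O+RE@np.array([12.8-4.8,6.3+55,99.3+1.3])))
im,K,W=cam("wrist");np.savez("wrist4.npz",im=im,K=K,W=W);cv2.imwrite("pics/wrist4.png",im)
E
```

```text
t: 8.15
position: [516.8, 203.8, 128.4]
orientation: [-1.949, -2.218, 0.294]
wrist_force: [0.4, -0.9, -1.1]
finger_gap: 9.5
gripper_force: 49.4
board bottom easel [-1.1  5.6 47.8] tilt 15.13 F [ 0.4 -0.9 -1.1] t 8.15
goal [514.9 202.9 121.4] shift cm [-0.06 -0.01  0.72] turn [-0.13  0.03  0.21]
[231.64692865 233.80946469]
```

View pics/wrist4.png

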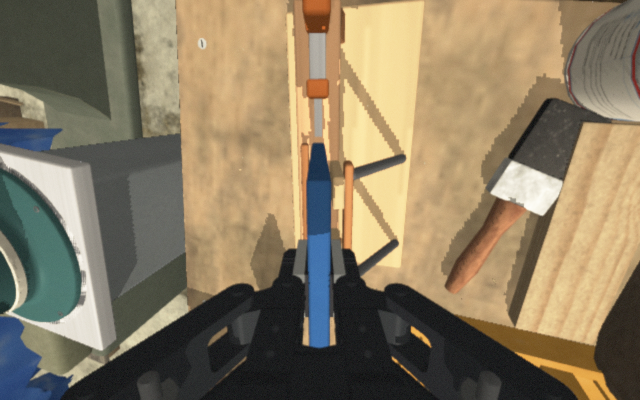

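The wrist view shows the board's lower end at (318,145), between the front lip (305,150) and the backrest bar (348,165). The side stop and post are ahead at (318,88) and (318,15). I'll lower until it touches.

```bash
python3 -m handwheel '[[0,0,0.2,0,0,0],[0,0,0.35,0,0,0],[0,0,0.5,0,0,0],[0,0,0.5,0,0,0]]'
python3 -m handwheel '[[0,0,0.1,0,0,0],[0,0,0.15,0,0,0],[0,0,0.15,0,0,0]]'; python3 -c "
from h import *
where()"
```

```text
t: 8.6
position: [515.8, 203.6, 124.1]
orientation: [-1.95, -2.218, 0.293]
wrist_force: [-0.4, 1.2, -1.0]
finger_gap: 9.5
gripper_force: 49.4
t: 8.9
position: [515.5, 203.6, 122.7]
orientation: [-1.95, -2.218, 0.293]
wrist_force: [0.4, -0.5, -1.5]
finger_gap: 9.3
gripper_force: 49.4
board bottom easel [-2.4  5.6 42.1] tilt 15.09 F [ 0.4 -0.5 -1.5] t 8.9
```

```bash
python3 -m handwheel '[[0,0,0.08,0,0,0],[0,0,0.15,0,0,0],[0,0,0.15,0,0,0]]'; python3 -m handwheel '[[0,0,0.08,0,0,0],[0,0,0.15,0,0,0],[0,0,0.15,0,0,0]]'; python3 -c "
from h import *
where()"
```

```text
t: 9.2
position: [515.5, 203.7, 122.6]
orientation: [-1.95, -2.219, 0.291]
wrist_force: [0.2, 0.3, 9.4]
finger_gap: 9.3
gripper_force: 50.8
t: 9.5
position: [515.6, 203.8, 122.5]
orientation: [-1.951, -2.219, 0.289]
wrist_force: [-0.4, 0.8, 20.4]
finger_gap: 9.1
gripper_force: 52.4
board bottom easel [-2.   5.8 41.8] tilt 14.9 F [-0.4  0.8 20.4] t 9.5
```

Contact came at ledge height with 20 N. I'll ease off and press gently toward the backrest.

```bash
python3 -m handwheel '[[0,0.1,-0.25,0,0,0],[0,0.2,-0.25,0,0,0],[0,0.3,-0.25,0,0,0],[0,0.3,-0.25,0,0,0]]'; python3 -c "
from h import *
where()"; python3 -m handwheel '[[0,0.1,0,0,0,0],[0,0.1,0,0,0,0],[0,0.1,0,0,0,0]]';python3 -c "
from h import *
where()"
```

```text
t: 9.9
position: [518.3, 204.0, 121.9]
orientation: [-1.95, -2.218, 0.293]
wrist_force: [-1.7, -0.2, 7.2]
finger_gap: 9.4
gripper_force: 50.2
board bottom easel [ 0.4  5.7 41.2] tilt 15.09 F [-1.7 -0.2  7.2] t 9.9
t: 10.2
position: [519.1, 204.1, 121.6]
orientation: [-1.95, -2.218, 0.293]
wrist_force: [-2.5, 1.0, 7.4]
finger_gap: 9.2
gripper_force: 50.3
board bottom easel [ 1.3  5.7 41. ] tilt 15.1 F [-2.5  1.   7.4] t 10.2
```

```bash
python3 -m handwheel '[[0,0.1,0,0,0,0],[0,0.15,0,0,0,0],[0,0.15,0,0,0,0]]'; python3 -c "
from h import *
where()"; python3 -m handwheel '[[0,0.05,0,0,0,0],[0,0.1,0,0,0,0],[0,0.1,0,0,0,0]]';python3 -c "
from h import *
where()"
```

```text
t: 10.5
position: [519.6, 204.2, 121.5]
orientation: [-1.948, -2.217, 0.296]
wrist_force: [-11.3, -1.7, 12.8]
finger_gap: 9.0
gripper_force: 51.2
board bottom easel [ 1.5  5.7 40.9] tilt 15.25 F [-11.3  -1.7  12.8] t 10.5
t: 10.8
position: [519.9, 204.2, 121.4]
orientation: [-1.947, -2.216, 0.298]
wrist_force: [-17.3, -3.9, 16.9]
finger_gap: 9.3
gripper_force: 52.2
board bottom easel [ 1.7  5.7 40.9] tilt 15.36 F [-17.3  -3.9  16.9] t 10.8
```

It now leans on the backrest. I'll relax the preload, open and retract along the slope.

```bash
python3 -m handwheel '[[0,-0.1,-0.05,0,0,0],[0,-0.18,-0.08,0,0,0],[0,-0.18,-0.08,0,0,0]]'; python3 -m handwheel '[[0,0,0,0,0,0],[0,0,0,0,0,0],[0,0,0,0,0,0],[0,0,0,0,0,0],[0,0,0,0,0,0]]' 40
python3 -m handwheel '[[0,0,-0.5,0,0,0],[0,0,-1.5,0,0,0],[0,0,-3,0,0,0],[0,0,-5,0,0,0],[0,0,-7.5,0,0,0],[0,0,-10,0,0,0],[0,0,-11,0,0,0],[0,0,-11,0,0,0]]'
python3 - <<'E'
from h import *
im,K,W=cam("wrist");np.savez("wrist5.npz",im=im,K=K,W=W);cv2.imwrite("pics/wrist5.png",im);where()
E
```

```text
t: 11.1
position: [519.4, 204.2, 121.6]
orientation: [-1.949, -2.217, 0.295]
wrist_force: [-6.6, 0.0, 2.0]
finger_gap: 9.4
gripper_force: 49.7
t: 11.6
position: [520.2, 204.2, 121.9]
orientation: [-1.95, -2.218, 0.293]
wrist_force: [0.6, 0.2, 0.8]
finger_gap: 34.3
gripper_force: 0.0
t: 12.4
position: [549.2, 207.9, 229.8]
orientation: [-1.951, -2.219, 0.29]
wrist_force: [-1.2, -0.4, -0.6]
finger_gap: 34.2
gripper_force: 0.0
board bottom easel [ 31.1   5.6 147.6] tilt 15.04 F [-0.1  0.2 -0.6] t 12.45
```

View pics/wrist5.png

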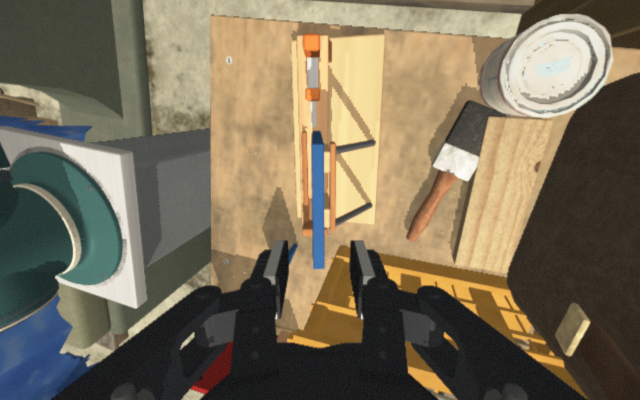

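The wrist view shows the board standing on the ledge along the backrest, from (317,135) to (319,265), let go and in line. The post top is at (312,43) and the stop block at (312,94). Before pushing from the +y side, I'll check how far away the left wall rails are and where the post is, by numbers only.

```bash
python3 - <<'E'
from h import *
L=lambda n:(lambda d:(d["im"],d["K"],d["W"]))(np.load(n+".npz"))
V={"w":L("wrist2"),"sd":L("side0"),"sc":L("scene0")}
obs=[("w",168,200),("sd",140,300),("sd",40,250),("sc",215,216),("sc",300,38)]
def line(n,u,v):
    c,r=ray(V[n][1],V[n][2],u,v);return c[1:],r[1:]
for i in range(5):
    for j in range(i):
        (c1,r1),(c2,r2)=line(*obs[i]),line(*obs[j]);t_=np.linalg.solve(np.c_[r1,-r2],c2-c1);print(obs[i],obs[j],"y,z",(c1+r1*t_[0]).round())
im,K,W=L("wrist5");h=cv2.cvtColor(im,cv2.COLOR_BGR2HSV)
m=cv2.inRange(h,(4,190,150),(14,255,255));m[120:]=0;m[:, :295]=0;m[:,330:]=0
for k in cv2.findContours(m,0,2)[0]:
    if cv2.contourArea(k)>20:
        x,y,w_,h_=cv2.boundingRect(k);print("orange",x,y,w_,h_,[(RE.T@(plane(K,W,x+w_/2,q,90 if y<70 else 64)-O)).round(1)[:2] for q in (y,y+h_)])
m=cv2.inRange(h,(100,110,40),(125,255,255));m[:, :310]=0;m[:,328:]=0
for v in (135,150,200,250): 
    u=np.where(m[v])[0];print(v,u.min(),u.max()+1)
vs=np.where(m[110:].any(1))[0]+110;print(vs.min(),vs.max())
for v in (vs.min(),vs.max()+1): print((RE.T@(plane(K,W,318.5,v,157)-O)).round(1))
E
```

```text
('sd', 140, 300) ('w', 168, 200) y,z [ 650. -414.]
('sd', 40, 250) ('w', 168, 200) y,z [ 22043. -40086.]
('sd', 40, 250) ('sd', 140, 300) y,z [ 146. 1183.]
('sc', 215, 216) ('w', 168, 200) y,z [ 1452. -1902.]
('sc', 215, 216) ('sd', 140, 300) y,z [  877. -1138.]
('sc', 215, 216) ('sd', 40, 250) y,z [ 2580. -3403.]
('sc', 300, 38) ('w', 168, 200) y,z [163. 487.]
('sc', 300, 38) ('sd', 140, 300) y,z [415. 330.]
('sc', 300, 38) ('sd', 40, 250) y,z [690. 159.]
('sc', 300, 38) ('sc', 215, 216) y,z [-792. 1083.]
orange 305 49 14 7 [array([  8.8, 132.6]), array([  8.8, 126.8])]
135 313 320
150 312 324
200 313 324
250 313 324
132 267
[ 33.   65.4 157. ]
[ 33.3 -50.2 157. ]
```

The wall rails come out at y ≈ 650 mm, so there is room. The board spans easel y from −50 to 65. I'll push the post from its +y side with closed fingers, keeping the tool orientation.

```bash
python3 -c "
from h import *
goal(0,172,130,0);goal(0,172,32,0)"
```

```text
goal [509.  370.5 165.6] shift cm [16.64 -0.16  6.55] turn [-0.04  0.01  0.2 ]
goal [483.8 367.3  70.9] shift cm [16.64 -0.15 16.35] turn [-0.04  0.01  0.2 ]
```

```bash
python3 -m handwheel '[[3,0,0,0,0,0],[6,0,0,0,0,0],[9,0,0,0,0,0],[12,0,0,0,0,0],[15,-0.1,0,0,0,0.2],[16.6,-0.1,3,0,0,0.2],[16.6,-0.1,7,0,0,0.2],[16.6,-0.1,10,0,0,0.2],[16.6,-0.1,12,0,0,0.2],[16.6,-0.1,12,0,0,0.2]]' 0
python3 -m handwheel '[[0,0,1.5,0,0,0],[0,0,3,0,0,0],[0,0,4.3,0,0,0],[0,0,4.3,0,0,0]]'
python3 - <<'E'
from h import *
where(0)
im,K,W=cam("wrist");np.savez("wrist6.npz",im=im,K=K,W=W);h=cv2.cvtColor(im,cv2.COLOR_BGR2HSV)
m=cv2.inRange(h,(4,170,100),(16,255,255))
for k in cv2.findContours(m,0,2)[0]:
    if cv2.contourArea(k)>60: print(cv2.boundingRect(k))
print([proj(K,W,O+RE@np.array(q)) for q in [(12.9,140,88.3),(12.9,126,88.3)]])
E
```

```text
t: 13.45
position: [493.1, 367.4, 108.5]
orientation: [-1.952, -2.213, 0.302]
wrist_force: [0.7, -0.2, 0.4]
finger_gap: -0.1
gripper_force: 0.0
t: 13.85
position: [483.2, 366.5, 69.0]
orientation: [-1.953, -2.214, 0.297]
wrist_force: [-0.8, 1.0, 0.5]
finger_gap: 0.3
gripper_force: 0.0
board bottom easel [  7.5 171.2  69. ] tilt 15.22 F [-0.8  1.   0.5] t 13.85
(313, 318, 12, 29)
[array([320.06150761, 326.02260009]), array([320.04479949, 347.03085831])]
```

```bash
python3 -m handwheel '[[-0.5,0,0,0,0,0],[-1,0,0,0,0,0],[-1.5,0,0,0,0,0],[-2,0,0,0,0,0],[-2.4,0,0,0,0,0],[-2.7,0,0,0,0,0],[-3,0,0,0,0,0],[-3.3,0,0,0,0,0],[-3.6,0,0,0,0,0],[-3.6,0,0,0,0,0]]'; python3 -c "
from h import *
where(0)"
python3 -m handwheel '[[-0.2,0,0,0,0,0],[-0.4,0,0,0,0,0],[-0.6,0,0,0,0,0],[-0.6,0,0,0,0,0]]'; python3 -c "
from h import *
where(0)"
```

```text
t: 14.9
position: [488.7, 330.8, 71.0]
orientation: [-1.954, -2.215, 0.294]
wrist_force: [0.1, -0.6, -0.4]
finger_gap: -0.1
gripper_force: 0.0
board bottom easel [  8.6 135.2  71. ] tilt 15.09 F [ 0.1 -0.6 -0.4] t 14.9
t: 15.3
position: [489.4, 325.0, 71.0]
orientation: [-1.954, -2.215, 0.294]
wrist_force: [-0.6, 0.3, 0.5]
finger_gap: 0.3
gripper_force: 0.0
board bottom easel [  8.6 129.4  71. ] tilt 15.09 F [-0.6  0.3  0.5] t 15.3
```

```bash
python3 -m handwheel '[[-0.15,0,0,0,0,0],[-0.3,0,0,0,0,0],[-0.45,0,0,0,0,0],[-0.45,0,0,0,0,0]]'; python3 - <<'E'
from h import *
where(0)
for n in ("side","wrist"):
    im,K,W=cam(n);np.savez(n+"7.npz",im=im,K=K,W=W);h=cv2.cvtColor(im,cv2.COLOR_BGR2HSV)
    m=cv2.inRange(h,(4,170,100),(16,255,255))
    for k in cv2.findContours(m,0,2)[0]:
        b=cv2.boundingRect(k)
        if cv2.contourArea(k)>15 and (n=="wrist" or b[0]<300 and b[1]>220): print(n,b)
im,K,W=cam("wrist")
print([proj(K,W,O+RE@np.array([12.9,y,88.3])).round() for y in (105,112,126)])
E
```

```text
t: 15.7
position: [490.0, 320.6, 71.1]
orientation: [-1.954, -2.215, 0.294]
wrist_force: [-0.5, 0.2, 0.1]
finger_gap: -0.4
gripper_force: 0.2
board bottom easel [  8.6 124.9  71.1] tilt 15.08 F [-0.5  0.2  0.1] t 15.7
wrist (313, 318, 11, 27)
[array([319., 305.]), array([319., 294.]), array([319., 270.])]
```

```bash
python3 - <<'E'
from h import *
for n in ("side0","side7"):
    d=np.load(n+".npz");im,K,W=d["im"],d["K"],d["W"];h=cv2.cvtColor(im,cv2.COLOR_BGR2HSV)
    m=cv2.inRange(h,(3,180,60),(12,255,255));m[:220]=0;m[290:]=0;m[:, :190]=0;m[:,300:]=0
    for k in cv2.findContours(m,0,2)[0]:
        if cv2.contourArea(k)>6: print(n,cv2.boundingRect(k))
    for y in (134,105): print("post top",y,proj(K,W,O+RE@np.array([12.9,y,88.3])).round(1))
    for y in (84,55): print("face top",y,proj(K,W,O+RE@np.array([7,y,66])).round(1))
    print(h[245:250:2,198:240:4].tolist() if n=="side7" else h[246,200].tolist())
E
```

```text
side0 (220, 245, 5, 8)
side0 (201, 245, 8, 14)
post top 134 [203.7 243.2]
post top 105 [215.  239.6]
face top 84 [225.4 242.6]
face top 55 [236.4 239.1]
[10, 177, 227]
post top 134 [203.7 243.2]
post top 105 [215.  239.6]
face top 84 [225.4 242.6]
face top 55 [236.4 239.1]
[[[16, 107, 193], [16, 110, 179], [85, 82, 53], [85, 75, 58], [83, 78, 59], [83, 75, 61], [84, 77, 63], [84, 75, 65], [83, 76, 67], [84, 73, 70], [83, 75, 75]], [[15, 109, 183], [19, 97, 245], [88, 81, 47], [83, 76, 57], [83, 72, 60], [84, 82, 59], [82, 77, 63], [83, 80, 64], [84, 77, 66], [84, 76, 67], [83, 76, 74]], [[16, 104, 142], [18, 98, 241], [16, 100, 156], [83, 77, 56], [83, 73, 59], [85, 73, 59], [85, 77, 60], [85, 73, 63], [84, 75, 65], [84, 76, 64], [83, 75, 71]]]
```

The side view is partly hidden by the arm, but where the post stood at (202,248) there is now bare wood, so the stop is moving. I'll continue in small steps until it is snug.

```bash
python3 -m handwheel '[[-0.1,0,0,0,0,0],[-0.2,0,0,0,0,0],[-0.2,0,0,0,0,0]]'|grep force; python3 -c "
from h import *
where(0)"
python3 -m handwheel '[[-0.1,0,0,0,0,0],[-0.2,0,0,0,0,0],[-0.2,0,0,0,0,0]]'|grep force; python3 -c "
from h import *
where(0)"
```

```text
wrist_force: [-0.5, 11.1, -0.4]
gripper_force: 5.1
board bottom easel [  8.6 124.1  71.2] tilt 15.06 F [-0.5 11.1 -0.4] t 16.15
wrist_force: [-2.3, 26.2, -3.2]
gripper_force: 12.8
board bottom easel [  8.6 123.9  71.4] tilt 15.02 F [-2.3 26.2 -3.2] t 16.45
```

```bash
python3 -m handwheel '[[-0.1,0,0,0,0,0],[-0.15,0,0,0,0,0],[-0.15,0,0,0,0,0]]'|grep force; python3 -c "
from h import *
where(0)"
```

```text
wrist_force: [-2.6, 37.2, -5.2]
gripper_force: 18.5
board bottom easel [  8.6 123.7  71.5] tilt 15.0 F [-2.6 37.2 -5.2] t 16.75
```

It is snug: the force rises sharply at TCP y ≈ 124, and I expected 123. I'll back off and rise clear.

```bash
python3 -m handwheel '[[0.3,0,0,0,0,0],[0.8,0,0,0,0,0],[1.5,0,0,0,0,0],[2.5,0,0,0,0,0],[3.5,0,-1,0,0,0],[3.5,0,-4,0,0,0],[3.5,0,-8,0,0,0],[3.5,0,-12,0,0,0],[3.5,0,-14,0,0,0],[3.5,0,-14,0,0,0]]'
python3 -m handwheel '[[-3,0,-2,0,0,0],[-7,0,-4,0,0,0],[-11,0,-6,0,0,0],[-14,0,-6,0,0,0],[-14,0,-6,0,0,0]]'
python3 - <<'E'
from h import *
im,K,W=cam("wrist");where(0);h=cv2.cvtColor(im,cv2.COLOR_BGR2HSV);cv2.imwrite("pics/w8.png",im)
E_=lambda u,v,z:(RE.T@(plane(K,W,u,v,z)-O)).round(1)[:2]
m=cv2.inRange(h,(100,110,40),(125,255,255));n,l,s,c=cv2.connectedComponentsWithStats(m)
for i in range(1,n):
    x,y,w_,h_,a=s[i]
    if a>300: print("blue",s[i],E_(x+w_/2,y,157),E_(x+w_/2,y+h_,157))
    if a>300:
        for f in (.15,.5,.85):
            r=int(y+f*h_);u=np.where(l[r]==i)[0];print(r,u.min(),u.max()+1,E_(u.min(),r,157),E_(u.max()+1,r,157))
m=cv2.inRange(h,(4,170,100),(16,255,255));n,l,s,c=cv2.connectedComponentsWithStats(m)
for i in range(1,n):
    x,y,w_,h_,a=s[i]
    if a>25: print("orange",s[i],E_(x+w_/2,y,89),E_(x+w_/2,y+h_,89))
E
```

```text
t: 17.75
position: [523.8, 355.7, 210.3]
orientation: [-1.955, -2.217, 0.286]
wrist_force: [0.9, -0.2, 0.1]
finger_gap: -0.5
gripper_force: 0.0
t: 18.25
position: [555.9, 215.2, 264.5]
orientation: [-1.958, -2.212, 0.293]
wrist_force: [-0.6, 1.0, 0.2]
finger_gap: -0.0
gripper_force: 0.0
board bottom easel [ 60.7  13.6 264. ] tilt 15.09 F [-0.5 -0.2 -0.2] t 18.3
blue [ 14 120  88  23 690] [-270.8   75.6] [-280.8   49.8]
123 16 34 [-339.6   71.5] [-309.8   71.8]
131 39 101 [-305.6   62.8] [-212.2   64.6]
139 79 97 [-246.8   55.2] [-220.5   55.9]
blue [315 137  10 103 900] [32.8 64.2] [ 32.6 -34.8]
152 315 324 [28.1 51. ] [36.4 51.3]
188 316 325 [28.8 17.8] [37.4 18.4]
224 317 325 [ 29.6 -18.2] [ 37.5 -17.3]
blue [267 238  33  54 444] [ -5.7 -37.4] [  -8.6 -102.5]
246 292 297 [  3.1 -45.3] [  8.5 -44.5]
265 278 289 [-13.4 -69.8] [ -1.  -67.9]
283 270 278 [-24.  -93.8] [-14.5 -92.2]
blue [   0  294  117  106 6760] [-366.5 -173.2] [-462.3 -420.4]
309 50 74 [-396.9 -206.2] [-344.  -195.2]
347 0 78 [-569.1 -325.6] [-363.  -271.5]
384 0 78 [-623.7 -432.9] [-393.9 -359.5]
orange [307  84  14  13 166] [  8.4 111.7] [ 8.2 98.7]
orange [309 126  12  10 106] [ 9.1 68.5] [ 9.  57.7]
```

By measurement the post is at y ≈ 105, which puts the stop at about 0.035. The board is in line and the gripper is clear, so I'm handing in.

```bash
python3 -m handwheel '[[0,0,0,0,0,0],[0,0,0,0,0,0],[0,0,0,0,0,0]]'|head -1; python3 -c "
from h import *
print(ctrl.finish_job())"
```

```text
t: 18.6
the job is handed in; nothing more can be done
None
```

I've handed the job in, with no verdict returned: the blue board leans in line on the easel, snug between the stops with the side stop at about 0.035 m, and I did not check the red and green boards again after the lift.

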